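Hook a thread carton out of the deep supply rack

ROBOT

A 6-joint arm with a two-finger parallel gripper is mounted at the origin on the work surface. World frame = base frame: x ahead of the robot, y to its left, z up, the work surface at z = 0. Lengths are in mm, angles in rad, forces in N, time in s.
With the tool pointing down it reaches from about 350 to 775 mm from the base axis. Payload 7.3 kg.
Tool frame: the origin (TCP) lies at the very end of the fingers, on their centre line; the grasp point (between the pads) lies 19 mm behind it; x points along the fingers, z is the direction in which the jaws open and shut, and the axes are right-handed (so a half turn about x gives the same grasp; the last joint's range is limited). The gripper opens to 92 mm and grips with 3 to 60 N. Pads are 19 mm wide; open, the fingers measure 130 mm over their backs; the gripper's body (75 mm by 190 mm) begins 47 mm behind the grasp point.
Start: joints at [0.976, 0.342, 1.524, -0, 1.275, -0.146], TCP at [227.78, 473.037, 197.441] pointing down, gripper open.
Joint ranges: [-2.53, 2.53], [-0.77, 2.02], [0.04, 2.7], [-1, 4.14], [0.28, 2.66], [-3.11, 3.11]. Speed limits (rad/s): [2.57, 2.57, 3.14, 3.14, 3.14, 3.14].

INTERFACE

Orientations are given as [roll, pitch, yaw] about the fixed x, y, z axes, in that order (R = Rz(yaw) Ry(pitch) Rx(roll)).
In Python, from plant import * gives the robot as it stands.
- The arm moves only by the tool carry_out, never from a script. Its argument "rows" is a list of rows, each a list of 4 numbers: the shift along the world's x, y, z in mm, then the turn about the world's z in degrees. In form: [[x, y, z, twist], ...]. A call has 1 to 20 rows; each row is the pose to reach, as a shift and turn from the pose measured when the call began; what a row does not reach only later rows make up. A row lasts 1/12 s, in which the tool goes at most 41.7 mm and 7.16 degrees, less where a joint would pass 70% of its speed; a pose out of reach is approached as far as the arm can. A call with a gripper value outside its range is refused whole. "hand" is the finger opening in mm, from 0 to 91.8, set as the call begins (left out, the last holds). The fingers move at their own pace and stop on an object; the grip force is fixed at half the most. Time passes only in rows, so rows that repeat a pose let the fingers close. It gives the time, the measured TCP pose, the force and the opening at its end, in the units of the state.
- get_obs(): the state, without advancing time (a new reading comes with each control period).
- capture(name): name is "scene" or "top" or "wrist"; returns the picture (400x640x3 uint8, red, green, blue); there is no depth.
- camera_info(name): a dict with "camera_matrix" (3x3 intrinsics, pixels), "dist" ([k1, k2, p1, p2, k3] as OpenCV has them; the pictures are not rectified), "pose" (4x4, takes a point from camera to world coordinates); the wrist camera has in their place "mount" (4x4, takes a point from camera to tool coordinates, whose origin is the TCP and whose axes are the tool frame's). Camera axes: x right, y down, z forward; pixel columns grow to the right and rows downward; lengths in mm; the calibration is good to about 2 mm. A picture is of the moment at which its call begins: read the wrist's pose just before it. camera_info takes no time and is no camera call.
- close_job(): hands the job in, once; it reports no verdict.
The state is a dict: "time": time; "joint_positions": joint angles; "dq": joint speeds; "tau": joint torques, N m; "tool_pos": TCP position; "tcp_rot": TCP orientation; "contact_force": force on the tool from outside, world axes, zero at the start; "moment": the same for the moment, N m; "grip_width": finger opening in mm.
Only numpy, scipy, OpenCV 4.12 (cv2) and the standard library are available. Lean on these libraries where they do the work, as an engineer would, in place of code of your own. Each camera call takes 0.05 s, during which the arm holds its last target. There are 200 camera calls.

TASK

Pick up the pull hook, reach into the wire rack with it and drop its blade behind the carton's front lip, then draw the carton forward with the hook, kept flat, until it presses on the sprung stop board with about 10 newtons, held for a good half second; never load the hook on the carton beyond about 20 newtons. Then unhook without pushing the carton back, leaving it square and close against the stop, and lay the pull hook back flat on the cork mat. Touch the carton only with the hook, go gently on the rack, and leave the other things where they are.

Things in the scene. Friction and masses are not known exactly. Their poses are not given: they have to be found in the camera images.
- puller: Pull hook, 180 g, level on the mat. Wooden handle 110 x 28 x 36 high (x, y, z); origin at the centre of its underside, x towards the blade, z up; centre of mass 30 ahead of it. A steel shaft (10 wide, 8 high, underside 26 above the origin) runs from the handle to a flat blade square to x: 5 thick, 40 wide, mid-plane 240 ahead of the origin, reaching down to the handle's underside level.
- blade_tip (a point): Middle of the lower edge of the pull hook's blade, 240 ahead of the puller's origin and at the level of the handle's underside.
- carton: Open-topped cardboard carton, 160 deep (x) x 150 wide (y) x 70 high, walls 5 thick, loose on the rack floor, 0.4 to 0.9 kg. Origin at the centre of its underside, z up, -x towards its front wall, which faces the rack's opening; the front wall's top edge is the lip. Thread spools 53 high are fixed in it, all at x beyond -12, so the front 60 of the inside is empty.
- carton_lip (a point): Middle of the carton's front lip, on the outer face of the front wall at its top edge: 80 ahead (-x) of the carton's origin, 70 above its underside.
- rack: Fixed wire rack: plywood floor 380 deep (x) x 250 wide (y) x 15 thick; origin at the centre of its underside on the table, z up. It opens to -x; the carton is drawn along -x. Four 12 square posts at x -150 and +180, y +-115 carry a roof of thin wires (seen through) from x -150 to +180, underside 162 above the table. Inside width 218. A gripper does not fit inside.
- stop: Sprung plywood stop board across the rack's front: 10 thick, 200 wide, from 4 to 56 above the rack floor, face at rack x -160 at rest. Origin on the face that the carton meets, at its middle, level with the rack floor's top (15 above the table); axes as the rack's. A stiff spring lets it give about 1 mm to -x under the wanted push.
- mat: Fixed cork mat, 360 (x) x 170 (y) x 4 thick, on the table; origin at the centre of its underside. The pull hook starts on it, lying roughly along its x.
- cone: Bystander: small thread cone, 32 wide, 45 high, standing on the rack floor behind the carton; origin under its centre.
- bobbin: Bystander: wooden bobbin, 36 wide, 34 high, standing on the mat beside the pull hook's shaft; origin under its centre.
- cup: Bystander: white plastic cup, 72 wide, 110 high; origin under its centre.
- hoop: Bystander: wooden embroidery hoop lying flat, 150 across, 12 high; origin under its centre.
- jar: Bystander: glass jar, 60 wide, 80 high; origin under its centre.
- phone: Bystander: black phone lying flat, 75 x 150 x 9; origin under its centre.
- can: Bystander: steel can, 64 wide, 100 high; origin under its centre.
Not all that is in view belongs to the job. There is more than one size of the carton; the one meant has the size given above.

How it is judged:
By the outcome, as a careful person would: the job done as asked, in the order asked, and still so for the second after the job is handed in, with the robot touching nothing.
It also fails if it takes over 72 s, if anything falls off the work surface, if the arm or the gripper's body presses on something with over 40 N, if the wrist force passes 120 N, or if a joint passes its speed limit or range.

## Working session

There is one attempt and no reset: what is moved stays moved. The work goes in short steps, Python scripts to look and compute and a tool call to move; the robot and the scene stay as the last step left them, time stands still between calls to the robot, and variables do not carry over. Pictures are saved under pics/ and viewed, about 8 in all and at most 12, crops included, and the job is handed in when it is done.

Besides the shell and the picture viewer there is one more tool, called after ">>>" as a command line: name --pt "numbers of a row" for each row, then --argument value for the rest. carry_out: Moves the arm, as the interface text tells. Its arguments: {"type":"object","properties":{"rows":{"type":"array"},"hand":{"type":"number"}},"required":["rows"]}

```bash
ls; mkdir -p pics; cat > h.py <<'E'
from plant import *
import numpy as np, cv2
from scipy.spatial.transform import Rotation as R
def cam(name):
    c=camera_info(name); K=np.array(c["camera_matrix"],float); d=np.array(c["dist"],float)
    if "pose" in c: T=np.array(c["pose"],float)
    else:
        o=get_obs(); W=np.eye(4); W[:3,:3]=R.from_euler('xyz',o["tcp_rot"]).as_matrix(); W[:3,3]=o["tool_pos"]
        T=W@np.array(c["mount"],float)
    return K,d,T
def ray(name,px,z,C=None):
    K,d,T=C or cam(name); p=cv2.undistortPoints(np.array(px,float).reshape(-1,1,2),K,d).reshape(-1,2)
    v=np.c_[p,np.ones(len(p))]@T[:3,:3].T; o=T[:3,3]
    return o+v*((z-o[2])/v[:,2])[:,None]
def proj(name,P,C=None):
    K,d,T=C or cam(name); Q=(np.array(P,float).reshape(-1,3)-T[:3,3])@T[:3,:3]
    return cv2.projectPoints(Q,np.zeros(3),np.zeros(3),K,d)[0].reshape(-1,2)
def shot(name,fn):
    im=capture(name); cv2.imwrite('pics/'+fn,im[:,:,::-1]); return im
E
python3 - <<'E'
from h import *
a=shot("scene","s0.png"); b=shot("top","t0.png")
for n in("scene","top"):
    K,d,T=cam(n); print(n,K[0,0],T.round(2).tolist())
print(get_obs())
print(np.array(camera_info("wrist")["mount"]).round(2))
E
```

```text
pics
scene 461.4407098234638 [[-0.84, 0.31, -0.45, 1118.2], [0.54, 0.51, -0.67, 910.26], [0.02, -0.81, -0.59, 837.42], [0.0, 0.0, 0.0, 1.0]]
top 440.3465894892221 [[-0.0, -0.99, 0.16, 380.61], [-1.0, 0.0, -0.0, 75.13], [0.0, -0.16, -0.99, 1163.32], [0.0, 0.0, 0.0, 1.0]]
{'time': 0.1, 'joint_positions': array([ 9.75990583e-01,  3.42661822e-01,  1.52488589e+00,  1.88750195e-05,
        1.27540899e+00, -1.45989240e-01]), 'dq': array([ 0.0004468 , -0.00327486, -0.00249408, -0.00111953, -0.00049814,
        0.00198048]), 'tau': array([ 1.91041931e-03, -4.32007813e+01, -2.44693136e+01,  7.19409669e-02,
        5.26517385e-02,  3.50970559e-07]), 'tool_pos': array([227.54654216, 472.69452811, 196.82236115]), 'tcp_rot': array([ 2.98237148,  1.56943216, -2.17883951]), 'contact_force': array([ 0.11527622,  0.53384626, -0.97752259]), 'moment': array([ 0.03924661, -0.02835154,  0.00102881]), 'grip_width': 91.69119815037158}
[[   0.     -0.25    0.97 -187.85]
 [  -0.     -0.97   -0.25   65.53]
 [   1.     -0.     -0.      0.36]
 [   0.      0.      0.      1.  ]]
```

View pics/t0.png

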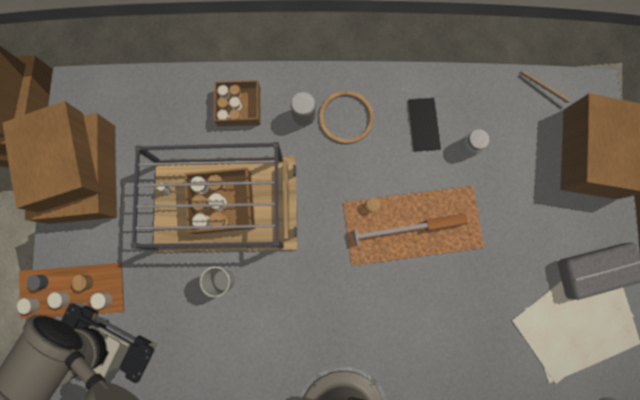

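View pics/s0.png

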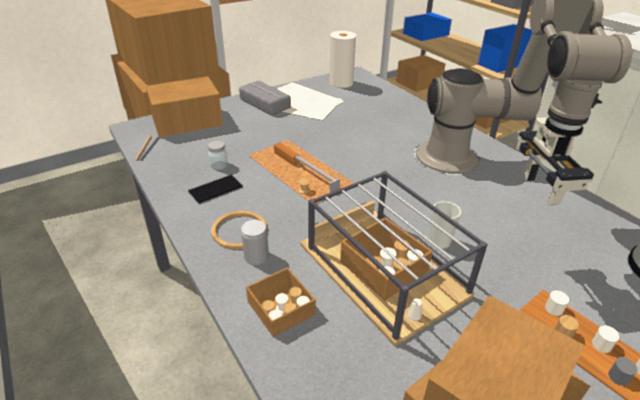

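Top view: image right is world -y. The pull hook has its handle at (445,222) and blade at (357,237). The carton is in the rack at (216,203), with the stop at (290,203), and a smaller decoy carton is outside at (237,103). Other things that could be confused with the hook are the stick at (543,87) and the spool board at (70,290). I'm choosing the carton in the rack and the hook on the mat, and checking both in a close crop.

```bash
python3 - <<'E'
from h import *
b=cv2.imread('pics/t0.png'); a=cv2.imread('pics/s0.png')
c1=cv2.resize(b[135:265,120:310],None,fx=4,fy=4,interpolation=cv2.INTER_CUBIC)
cv2.imwrite('pics/c1.png',c1)
c2=cv2.resize(b[180:270,335:490],None,fx=5,fy=5,interpolation=cv2.INTER_CUBIC)
cv2.imwrite('pics/c2.png',c2)
E
```

```text
(no output)
```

View pics/c1.png

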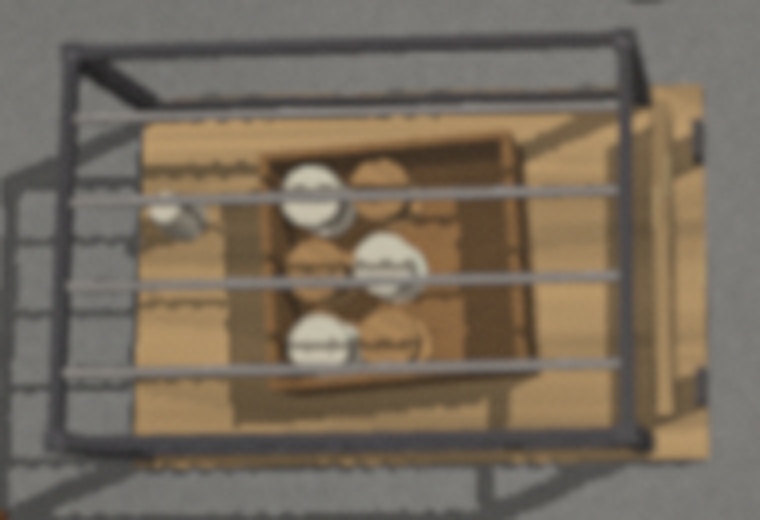

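View pics/c2.png

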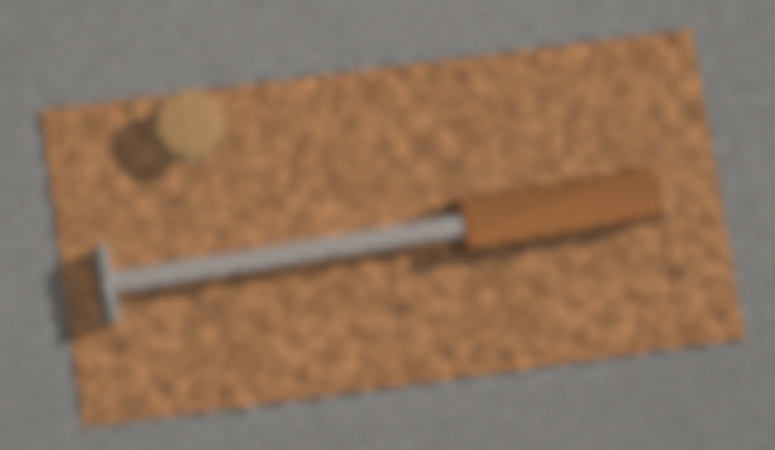

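```bash
cat > m.py <<'E'
from h import *
C=cam("top")
def f1(l): return [((x+.5)/4-.5+120,(y+.5)/4-.5+135) for x,y in l]
def f2(l): return [((x+.5)/5-.5+335,(y+.5)/5-.5+180) for x,y in l]
def show(n,P):
    print(n,P[:,:2].round(1).tolist())
    print('   segs',[(round(float(np.linalg.norm(d)),1),round(float(np.degrees(np.arctan2(d[1],d[0]))),1)) for d in np.diff(P[:,:2],axis=0)])
show('floor front',ray("top",f1([(703,87),(708,457)]),15,C))
show('roof',ray("top",f1([(72,50),(625,38),(630,437),(57,440)]),168,C))
show('stop face',ray("top",f1([(655,100),(660,415)]),71,C))
show('carton fr/bk',ray("top",f1([(513,132),(535,375),(272,388),(262,158),(513,132)]),85,C))
show('cone',ray("top",f1([(165,208)]),60,C))
show('handle',ray("top",f2([(458,203),(655,168),(663,218),(470,250),(458,203)]),40,C))
show('blade',ray("top",f2([(103,245),(117,325)]),38,C))
show('shaft',ray("top",f2([(110,283),(460,226)]),38,C))
show('mat',ray("top",f2([(42,110),(692,32),(743,340),(84,427)]),4,C))
show('bobbin',ray("top",f2([(190,126)]),38,C))
show('cup',ray("top",[(215,282)],110,C))
E
python3 m.py
```

```text
floor front [[663.6, 122.7], [417.5, 118.2]]
   segs [(246.1, -178.9)]
roof [[650.4, 491.8], [655.4, 162.1], [423.8, 156.4], [420.3, 486.2]]
   segs [(329.7, -89.1), (231.7, -178.6), (329.8, 90.6)]
stop face [[641.4, 150.9], [441.6, 145.9]]
   segs [(199.8, -178.6)]
carton fr/bk [[617.6, 238.9], [465.2, 222.0], [456.7, 385.1], [601.5, 397.8], [617.6, 238.9]]
   segs [(153.4, -173.6), (163.4, 93.0), (145.3, 5.0), (159.7, -84.2)]
cone [[574.0, 467.6]]
   segs []
handle [[488.8, -216.4], [506.5, -321.6], [480.4, -324.5], [464.5, -221.8], [488.8, -216.4]]
   segs [(106.7, -80.4), (26.3, -173.6), (104.0, 98.8), (24.9, 12.4)]
blade [[468.1, -32.4], [427.3, -38.9]]
   segs [(41.4, -170.9)]
shaft [[448.7, -35.7], [477.1, -217.5]]
   segs [(184.1, -81.1)]
mat [[542.7, -4.2], [584.8, -359.2], [418.0, -378.1], [375.7, -24.4]]
   segs [(357.5, -83.2), (167.8, -173.5), (356.3, 96.8)]
bobbin [[529.5, -78.4]]
   segs []
cup [[335.7, 307.9]]
   segs []
```

```bash
python3 - <<'E'
from h import *
o=get_obs(); M=R.from_euler('xyz',o["tcp_rot"]).as_matrix(); print(M.round(3)); j=M[:,2]; print(np.degrees(np.arctan2(j[1],j[0])), o['joint_positions'])
hk=np.array([485.2,-272.]);u=np.array([np.cos(np.radians(99)),np.sin(np.radians(99))])
print('grasp',hk+30*u,'delta',hk+30*u-o['tool_pos'][:2])
E
```

```text
[[-0.001 -0.901  0.434]
 [-0.001  0.434  0.901]
 [-1.     0.    -0.001]]
64.28440137284406 [ 9.75990583e-01  3.42661822e-01  1.52488589e+00  1.88750195e-05
  1.27540899e+00 -1.45989240e-01]
grasp [ 480.50696605 -242.36934978] delta [ 252.96042389 -715.06387789]
```

>>> carry_out --pt "10 -20 20 0" --pt "30 -50 40 -3" --pt "50 -85 50 -6" --pt "70 -120 50 -10" --pt "90 -155 50 -14" --pt "110 -190 50 -18" --pt "130 -225 50 -22" --pt "150 -260 50 -26" --pt "170 -295 50 -30" --pt "185 -330 50 -34" --pt "195 -365 45 -38" --pt "205 -400 35 -42" --pt "215 -435 25 -46" --pt "220 -470 15 -50" --pt "225 -505 5 -53" --pt "230 -540 -5 -55" --pt "235 -575 -15 -55.3" --pt "240 -610 -25 -55.3" --pt "245 -645 -35 -55.3" --pt "250 -680 -45 -55.3"

```text
time: 1.77
tool_pos: [477.2, -209.0, 151.0]
tcp_rot: [2.754, 1.569, 2.911]
contact_force: [-0.1, 0.4, 0.8]
grip_width: 92.0
```

>>> carry_out --pt "2 -15 -5 0" --pt "3 -28 -10 0" --pt "3 -34 -12 0" --pt "3 -34 -12 0" --pt "3 -34 -12 0"

```text
time: 2.18
tool_pos: [480.1, -242.1, 139.1]
tcp_rot: [2.532, 1.568, 2.688]
contact_force: [-0.2, 1.3, -0.1]
grip_width: 91.5
```

```bash
python3 - <<'E'
from h import *
o=get_obs(); M=R.from_euler('xyz',o["tcp_rot"]).as_matrix(); print(o['time'],o['tool_pos'],np.degrees(np.arctan2(M[1,2],M[0,2])),o['contact_force'])
im=shot("wrist","w1.png")
h=np.array([485.2,-272.,4]);u=np.array([np.cos(np.radians(99)),np.sin(np.radians(99)),0]);v=np.array([-u[1],u[0],0])
for a,b,z in [(55,14,36),(55,-14,36),(-55,14,36),(-55,-14,36),(240,20,34),(240,-20,34)]: print((a,b,z),proj("wrist",h+a*u+b*v+[0,0,z]).round(0))
E
```

```text
2.1833 [ 480.12593556 -242.13586356  139.0938819 ] 8.982746563789293 [-0.15444649  1.30166328 -0.09362029]
(55, 14, 36) [[311. 173.]]
(55, -14, 36) [[338. 173.]]
(-55, 14, 36) [[312. 271.]]
(-55, -14, 36) [[337. 271.]]
(240, 20, 34) [[302. -33.]]
(240, -20, 34) [[347. -33.]]
```

View pics/w1.png

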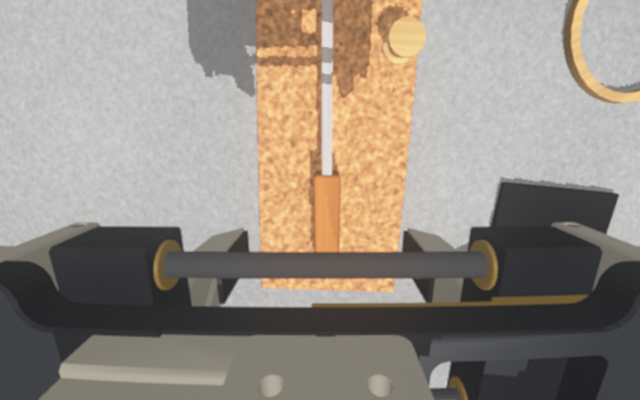

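Wrist view: handle front edge at (315–340, 176), predicted (311–338, 173). That is within about 3 mm, so I'm shifting +2 mm in x and descending.

>>> carry_out --pt "2 0 -15 0" --pt "2 -1 -35 0" --pt "2 -2 -55 0" --pt "2 -2 -75 0" --pt "2 -2 -95 0" --pt "2 -2 -110 0" --pt "2 -2 -120 0" --pt "2 -2 -126 0" --pt "2 -2 -130 0" --pt "2 -2 -130 0" --pt "2 -2 -130 0"

```text
time: 3.15
tool_pos: [482.8, -244.0, 10.1]
tcp_rot: [2.951, 1.57, 3.109]
contact_force: [-0.8, -0.2, 0.2]
grip_width: 92.0
```

>>> carry_out --hand 20 --pt "0 0 0 0" --pt "0 0 0 0" --pt "0 0 0 0" --pt "0 0 0 0" --pt "0 0 0 0" --pt "0 0 0 0" --pt "0 0 0 0" --pt "0 0 0 0" --pt "0 0 0 0" --pt "0 0 0 0" --pt "0 0 0 0" --pt "0 0 0 0"

```text
time: 4.15
tool_pos: [482.6, -244.1, 11.2]
tcp_rot: [-2.836, 1.57, -2.678]
contact_force: [-6.0, 0.7, 13.7]
grip_width: 21.0
```

```bash
python3 - <<'E'
from h import *
o=get_obs(); print(o)
a=shot("wrist","w2.png");b=shot("scene","s2.png");c=shot("top","t2.png")
cr=cv2.resize(b[120:230,230:370],(700,550),interpolation=cv2.INTER_CUBIC)
cv2.imwrite('pics/c3.png',np.hstack([cv2.resize(a,(400,250)),cv2.resize(cr[:,:,:],(318,250))])[:,:,::-1])
E
```

```text
{'time': 4.15, 'joint_positions': array([-6.09475484e-01,  5.88494047e-01,  1.70253103e+00, -1.13613261e-03,
        8.51032126e-01, -7.66766582e-01]), 'dq': array([-0.00345416, -0.00469614,  0.00550927, -0.00866296,  0.00604226,
        0.00027431]), 'tau': array([ 1.25075195e+00, -4.25205910e+01, -1.76085430e+01,  7.72228595e-01,
       -1.59439322e+00, -3.23167455e-02]), 'tool_pos': array([ 482.6415599 , -244.13596166,   11.24533193]), 'tcp_rot': array([-2.83606196,  1.56982402, -2.67802172]), 'contact_force': array([-6.0436398 ,  0.72386984, 13.67543111]), 'moment': array([0.03352157, 1.02604949, 0.00950344]), 'grip_width': 20.962291018026335}
```

View pics/c3.png

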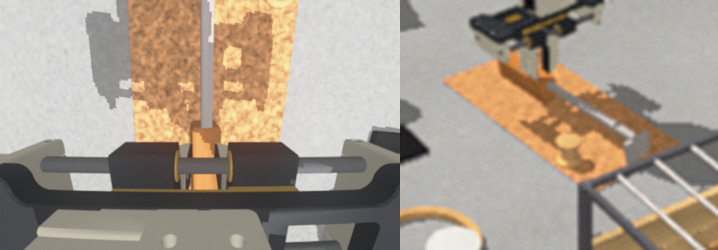

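```bash
python3 - <<'E'
import cv2,numpy as np
a=cv2.imread('pics/w2.png')[170:310,230:410]; b=cv2.imread('pics/s2.png')[110:200,230:360]
cv2.imwrite('pics/c4.png',np.vstack([cv2.resize(a,(540,290),interpolation=cv2.INTER_CUBIC),cv2.resize(b,(540,300),interpolation=cv2.INTER_CUBIC)]))
E
```

```text
(no output)
```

View pics/c4.png

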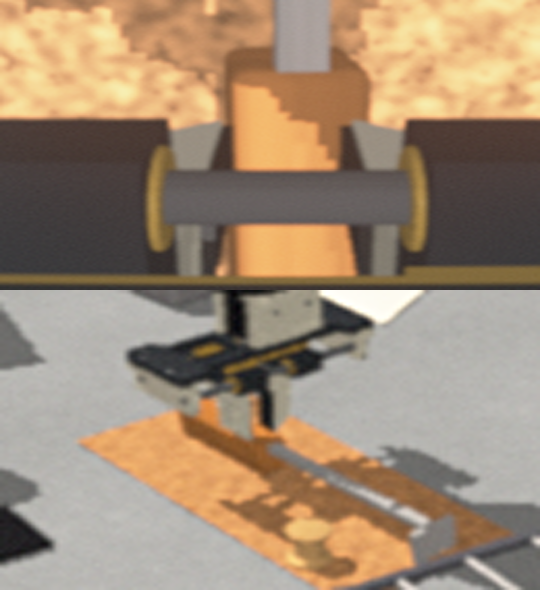

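The hook is level between the pads, though the reported opening (21) is below the handle's 28 mm. A small lift should show whether the grip holds.

>>> carry_out --pt "0 0 2 0" --pt "0 0 4 0" --pt "0 0 7 0" --pt "0 0 11 0" --pt "0 0 15 0" --pt "0 0 20 0" --pt "0 0 25 0" --pt "0 0 30 0" --pt "0 0 30 0" --pt "0 0 30 0"

```text
time: 5.13
tool_pos: [482.6, -244.3, 41.7]
tcp_rot: [-2.105, 1.57, -1.947]
contact_force: [-1.0, 0.7, -0.6]
grip_width: 20.2
```

```bash
python3 - <<'E'
from h import *
o=get_obs(); print(o['time'],o['tool_pos'],o['contact_force'],o['moment'],o['grip_width'])
a=shot("wrist","w3.png");b=shot("scene","s3.png")
cv2.imwrite('pics/c5.png',np.vstack([cv2.resize(a[150:310,230:410],(540,290),interpolation=cv2.INTER_CUBIC),cv2.resize(b[110:200,230:360],(540,300),interpolation=cv2.INTER_CUBIC)])[:,:,::-1])
E
```

```text
5.1333 [ 482.60040621 -244.33804945   41.74905092] [-1.03796481  0.70447432 -0.56687204] [-0.11613861  0.022805    0.04731314] 20.242431147397564
```

View pics/c5.png

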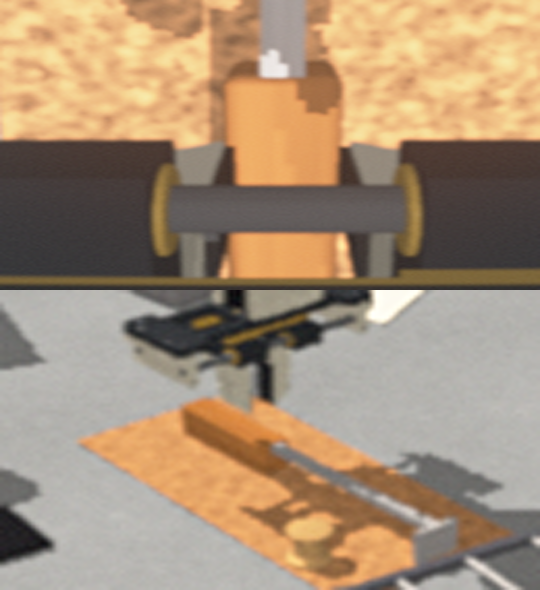

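The hook stayed on the mat. I'm overlaying projections of the fingertips and the hook to see why.

```bash
python3 - <<'E'
from h import *
c=shot("top","t3.png")
b=cv2.imread('pics/s2.png'); s3=cv2.imread('pics/s3.png'); w=cv2.imread('pics/w3.png')
h=np.array([485.2,-272.,4]);u=np.array([np.cos(np.radians(99)),np.sin(np.radians(99)),0]);v=np.array([-u[1],u[0],0])
H=[h+a*u+bb*v+[0,0,z] for a in(-55,55) for bb in(-14,14) for z in(0,36)]
def tips(p): return [np.array(p)+v*s+[0,0,z] for s in(-10,10) for z in(0,38)]
out=[]
for im,n,tp,(y0,x0) in [(b,"scene",[482.6,-244.1,11.2],(125,255)),(s3,"scene",[482.6,-244.3,41.7],(125,255))]:
    S=7; cr=cv2.resize(im[y0:y0+60,x0:x0+55],None,fx=S,fy=S,interpolation=cv2.INTER_CUBIC)
    for P,col in((H,(0,255,0)),(tips(tp),(255,0,0))):
        for q in proj(n,P): cv2.circle(cr,tuple(((q-[x0,y0]+.5)*S).astype(int).tolist()),3,col,-1)
    out.append(cr)
cv2.imwrite('pics/c6.png',np.hstack(out))
o=get_obs()
print(proj("wrist",H[1::2]+tips(o['tool_pos'])).round(0).tolist())
E
```

```text
[[340.0, 328.0], [304.0, 328.0], [342.0, 190.0], [301.0, 190.0], [338.0, 228.0], [341.0, 250.0], [310.0, 228.0], [306.0, 250.0]]
```

View pics/c6.png

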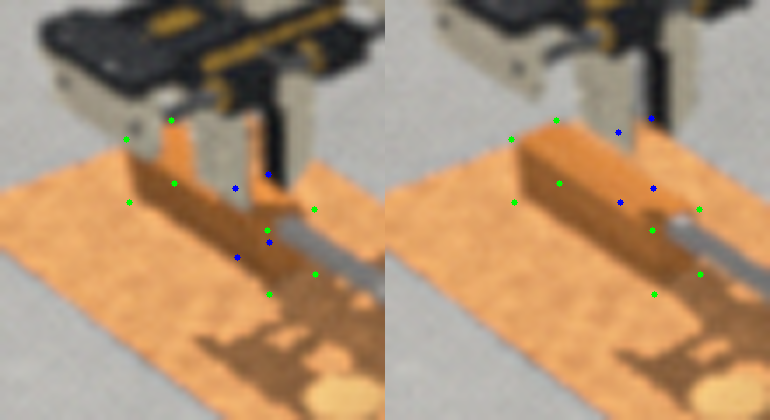

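```bash
python3 - <<'E'
from h import *
# w1 pose: tool at 480.1,-242.1,139.1, jaw 9deg, down
def C(p):
    c=camera_info("wrist");a=np.radians(9);j=np.array([np.cos(a),np.sin(a),0]);x=np.array([0,0,-1.]);W=np.eye(4);W[:3,:3]=np.c_[x,np.cross(j,x),j];W[:3,3]=p
    return np.array(c["camera_matrix"],float),np.array(c["dist"],float),W@np.array(c["mount"],float)
print(C([0,0,0])[0][0,0])
for dz in(0,15,30):
    c=C([480.1,-242.1,139.1+dz]); q=ray("w",[(262,289),(393,292)],4,c); q2=ray("w",[(315,176),(340,176),(404,40)],38,c); print(dz,q.round(1).tolist(),np.linalg.norm(q[1]-q[0]),q2.round(1).tolist())
# finger tips in scene (s2), pixel -> ray; where on jaw line plane y
s=cam("scene")
for px,nm in[((255+240/7-.5,125+208/7-.5),'near tip bottom'),((255+280/7-.5,125+190/7-.5),'far')]:
    for z in(11,25,40): print(nm,z,ray("scene",[px],z,s).round(0).tolist())
E
```

```text
284.3348538501768
0 [[421.3, -383.3, 4.0], [588.0, -361.5, 4.0]] 168.11371861559832 [[467.4, -223.2, 38.0], [492.7, -219.2, 38.0], [530.2, -83.7, 38.0]]
15 [[419.0, -392.9, 4.0], [593.4, -370.1, 4.0]] 175.92197298185565 [[467.2, -225.6, 38.0], [493.9, -221.4, 38.0], [533.3, -78.9, 38.0]]
30 [[416.7, -402.5, 4.0], [598.8, -378.7, 4.0]] 183.73022734811306 [[467.1, -228.0, 38.0], [495.0, -223.6, 38.0], [536.4, -74.1, 38.0]]
near tip bottom 11 [[469.0, -281.0, 11.0]]
near tip bottom 25 [[480.0, -261.0, 25.0]]
near tip bottom 40 [[492.0, -239.0, 40.0]]
far 11 [[444.0, -286.0, 11.0]]
far 25 [[455.0, -266.0, 25.0]]
far 40 [[467.0, -244.0, 40.0]]
```

The wrist camera pose agrees with the mat (168 mm wide, within 3 mm), so the pose reading is good. But the scene camera puts the real fingertips about 29 mm above the reported TCP: at the "grasp" they sat on the handle's top at z≈40. I'll open and go about 29 mm lower, watching the force.

>>> carry_out --hand 91 --pt "0 0 20 0" --pt "0 0 20 0" --pt "0 0 20 0" --pt "0 0 20 0" --pt "0 0 20 0" --pt "0 0 20 0" --pt "0 0 20 0" --pt "0 0 20 0" --pt "0 0 10 0" --pt "0 0 -5 0" --pt "0 0 -20 0" --pt "0 0 -30 0" --pt "0 0 -30 0"

```text
time: 6.37
tool_pos: [480.7, -243.1, 8.6]
tcp_rot: [2.562, 1.565, 2.72]
contact_force: [-0.0, -0.5, -0.6]
grip_width: 90.7
```

>>> carry_out --pt "0 0 -4 0" --pt "0 0 -8 0" --pt "0 0 -12 0" --pt "0 0 -15 0" --pt "0 0 -17 0" --pt "0 0 -17 0"

```text
time: 6.87
tool_pos: [480.6, -243.0, -8.7]
tcp_rot: [2.55, 1.565, 2.708]
contact_force: [-0.4, 0.2, -0.0]
grip_width: 91.0
```

>>> carry_out --pt "2 0 -3 0" --pt "2 0 -6 0" --pt "2 0 -9 0" --pt "2 0 -9 0"

```text
time: 7.2
tool_pos: [482.3, -242.8, -18.3]
tcp_rot: [2.529, 1.564, 2.687]
contact_force: [-0.5, 0.7, 0.0]
grip_width: 91.2
```

>>> carry_out --hand 20 --pt "0 0 0 0" --pt "0 0 0 0" --pt "0 0 0 0" --pt "0 0 0 0" --pt "0 0 0 0" --pt "0 0 0 0" --pt "0 0 0 0" --pt "0 0 0 0" --pt "0 0 0 0" --pt "0 0 0 0" --pt "0 0 0 0" --pt "0 0 0 0"

```text
time: 8.2
tool_pos: [482.2, -242.7, -18.3]
tcp_rot: [2.528, 1.563, 2.686]
contact_force: [-0.5, 0.1, 1.2]
grip_width: 27.7
```

Gripped at 27.7 mm, matching the handle. Lifting.

>>> carry_out --pt "0 0 3 0" --pt "0 0 8 0" --pt "0 0 16 0" --pt "0 0 26 0" --pt "0 0 38 0" --pt "0 0 52 0" --pt "0 0 66 0" --pt "0 0 80 0" --pt "0 0 92 0" --pt "0 0 99 0" --pt "0 0 99 0" --pt "0 0 99 0"

```text
time: 9.2
tool_pos: [482.3, -242.8, 81.2]
tcp_rot: [2.555, 1.564, 2.713]
contact_force: [-0.6, 0.5, -1.5]
grip_width: 27.7
```

```bash
cat > pose.py <<'E'
from h import *
# steel hook: grey shaft and blade in top image
o=get_obs(); print(o['time'],o['tool_pos'].round(1),o['contact_force'].round(2),o['moment'].round(2),o['grip_width'])
M=R.from_euler('xyz',o["tcp_rot"]).as_matrix(); print('jaw',np.degrees(np.arctan2(M[1,2],M[0,2])),'down',M[:,0].round(4))
E
python3 - <<'E'
from pose import *
b=shot("top","t4.png"); s=shot("scene","s4.png")
c1=cv2.resize(b[190:270,330:430],(500,400),interpolation=cv2.INTER_CUBIC)
c2=cv2.resize(s[110:210,270:380],(440,400),interpolation=cv2.INTER_CUBIC)
cv2.imwrite('pics/c7.png',np.hstack([cv2.resize(c1,(400,320)),cv2.resize(c2,(352,320))])[:,:,::-1])
E
```

```text
9.2 [ 482.3 -242.8   81.2] [-0.63  0.52 -1.48] [-0.07  0.    0.02] 27.66868057217149
jaw 9.049524216085803 down [-0.0058  0.0026 -1.    ]
```

View pics/c7.png

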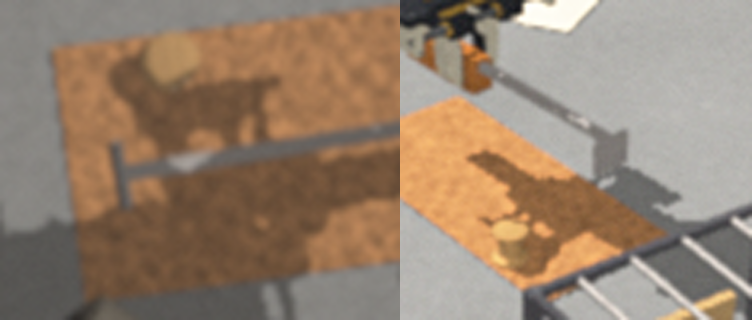

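```bash
python3 - <<'E'
from h import *
f=lambda p,s,o:[((x+.5)/s-.5+o[0],(y+.5)/s-.5+o[1]) for x,y in p]
t=f([(116,145),(125,208)],4,(330,190)); 
P=ray("top",t,137.5); print(P.round(1), P.mean(0), np.degrees(np.arctan2(*(P[0]-P[1])[1::-1])))
sh=ray("top",f([(125,172),(390,130)],4,(330,190)),137.5);print('shaft yaw',np.degrees(np.arctan2(*(sh[0]-sh[1])[1::-1])))
s=f([(593,135),(628,130)],3.2,(270,110))
for z in(125,137.5,145): print(z,ray("scene",s,z).round(1).tolist())
E
```

```text
[[466.7 -31.  137.5]
 [430.  -35.7 137.5]] [448.38284143 -33.31518794 137.5       ] 7.269752294886538
shaft yaw 98.6581079707849
125 [[122.9, 130.4, 125.0], [86.9, 141.3, 125.0]]
137.5 [[140.4, 144.1, 137.5], [105.0, 154.8, 137.5]]
145 [[150.9, 152.3, 145.0], [115.9, 162.9, 145.0]]
```

```bash
python3 - <<'E'
from h import *
f=lambda p,s,o:[((x+.5)/s-.5+o[0],(y+.5)/s-.5+o[1]) for x,y in p]
s=f([(193,135),(228,130),(210.5,132.5)],3.2,(270,110))
for z in(132,137.5,143): print(z,ray("scene",s,z).round(1).tolist())
E
```

```text
132 [[453.7, -55.5, 132.0], [420.9, -46.1, 132.0], [437.4, -50.8, 132.0]]
137.5 [[458.9, -47.9, 137.5], [426.3, -38.6, 137.5], [442.7, -43.3, 137.5]]
143 [[464.1, -40.4, 143.0], [431.8, -31.1, 143.0], [448.0, -35.8, 143.0]]
```

>>> carry_out --pt "8 2 0 0" --pt "20 6 0 -1" --pt "32 14 0 -2" --pt "44 24 0 -3" --pt "56 36 0 -4" --pt "66 50 0 -4" --pt "73 66 0 -4" --pt "77 84 0 -4" --pt "77 104 0 -4" --pt "77 124 0 -4" --pt "77 144 0 -4" --pt "77 164 0 -4" --pt "77 184 0 -4" --pt "77 204 0 -4" --pt "77 224 0 -4" --pt "77 244 0 -4" --pt "77 260 0 -4" --pt "77 271 0 -4" --pt "77 277 0 -4" --pt "77 278 0 -4"

```text
time: 10.97
tool_pos: [558.7, 36.6, 79.7]
tcp_rot: [2.535, 1.562, 2.624]
contact_force: [-0.4, 0.1, -1.5]
grip_width: 27.5
```

```bash
python3 - <<'E'
from pose import *
b=shot("top","t5.png"); s=shot("scene","s5.png")
c1=cv2.resize(b[140:260,170:310],(490,420),interpolation=cv2.INTER_CUBIC)
c2=cv2.resize(s[165:305,300:440],(300,300),interpolation=cv2.INTER_CUBIC)
c2=cv2.copyMakeBorder(c2,0,120,0,0,cv2.BORDER_CONSTANT)
cv2.imwrite('pics/c8.png',np.hstack([c1,c2])[:,:,::-1])
E
```

```text
10.9667 [558.7  36.6  79.7] [-0.4   0.07 -1.54] [-0.1   0.06  0.05] 27.51162539570545
jaw 5.123793507081682 down [-0.008   0.0045 -1.    ]
```

View pics/c8.png

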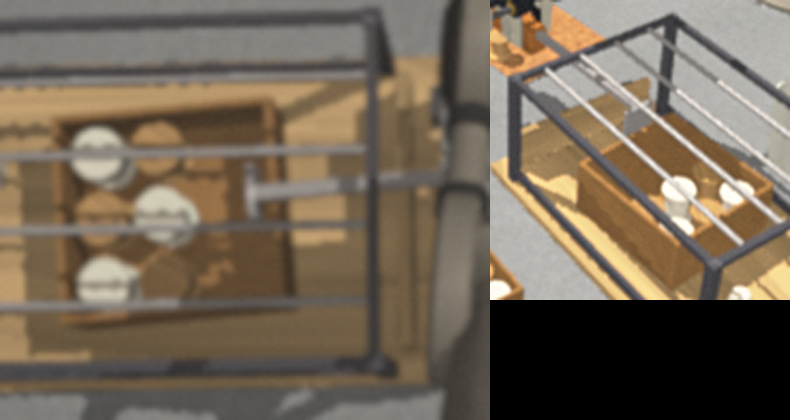

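```bash
python3 - <<'E'
from h import *
f=lambda p,s,o:[((x+.5)/s-.5+o[0],(y+.5)/s-.5+o[1]) for x,y in p]
print('blade',ray("top",f([(247,166),(253,215)],3.5,(170,140)),137).round(1).tolist())
print('lip outer',ray("top",f([(272,100),(295,306)],3.5,(170,140)),85).round(1).tolist())
E
```

```text
blade [[559.1, 248.2, 137.0], [525.6, 243.2, 137.0]]
lip outer [[616.1, 240.2, 85.0], [468.4, 220.7, 85.0]]
```

The blade at (250,190) in the crop is about 8 mm behind the lip's inner face, level and central. Dropping it.

>>> carry_out --pt "0 3 -3 0" --pt "0 3 -8 0" --pt "0 3 -14 0" --pt "0 3 -20 0" --pt "0 3 -26 0" --pt "0 3 -31 0" --pt "0 3 -35 0" --pt "0 3 -37 0" --pt "0 3 -39 0" --pt "0 3 -39 0" --pt "0 3 -39 0"

```text
time: 11.98
tool_pos: [558.9, 38.3, 41.0]
tcp_rot: [2.542, 1.562, 2.63]
contact_force: [1.2, -0.1, -1.8]
grip_width: 28.1
```

>>> carry_out --pt "0 -1 0 0" --pt "0 -2 0 0" --pt "0 -3 0 0" --pt "0 -4 0 0" --pt "0 -5 0 0" --pt "0 -6 0 0" --pt "0 -7 0 0" --pt "0 -8 0 0" --pt "0 -8 0 0"

```text
time: 12.73
tool_pos: [558.7, 30.6, 40.9]
tcp_rot: [2.523, 1.562, 2.611]
contact_force: [-1.2, 3.9, -2.2]
grip_width: 28.1
```

Contact at 3.9 N. Drawing forward slowly, turning gently toward the rack's heading.

>>> carry_out --pt "0 -2 0 0" --pt "-1 -4 0 -0.3" --pt "-2 -7 0 -0.6" --pt "-3 -10 0 -0.9" --pt "-4 -13 0 -1.2" --pt "-5 -16 0 -1.5" --pt "-6 -19 0 -1.8" --pt "-7 -22 0 -2.1" --pt "-8 -25 0 -2.4" --pt "-9 -28 0 -2.7" --pt "-10 -31 0 -3.0" --pt "-11 -34 0 -3.3" --pt "-12 -37 0 -3.6" --pt "-13 -40 0 -3.9" --pt "-13 -43 0 -3.9" --pt "-13 -46 0 -3.9" --pt "-13 -49 0 -3.9" --pt "-13 -52 0 -3.9" --pt "-13 -55 0 -3.9" --pt "-13 -58 0 -3.9"

```text
time: 14.4
tool_pos: [545.8, -27.7, 40.9]
tcp_rot: [2.506, 1.562, 2.526]
contact_force: [-0.6, 3.9, -2.4]
grip_width: 27.5
```

```bash
python3 - <<'E'
from pose import *
b=shot("top","t6.png")
cv2.imwrite('pics/c9.png',cv2.resize(b[140:260,180:330],(750,600),interpolation=cv2.INTER_CUBIC)[:,:,::-1])
E
```

```text
14.4 [545.8 -27.7  40.9] [-0.64  3.93 -2.42] [0.49 0.01 0.02] 27.4599467491113
jaw 1.1588988724040474 down [-0.0073  0.0052 -1.    ]
```

View pics/c9.png

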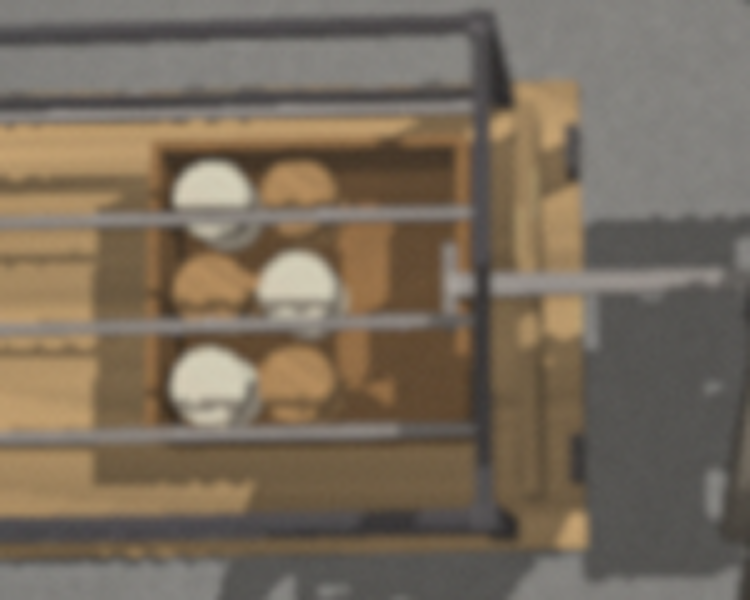

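The carton is now square and being drawn at about 4 N drag, with roughly 25 mm to go. Closing in with finer steps.

>>> carry_out --pt "0 -2 0 0" --pt "0 -4 0 0" --pt "0 -6 0 0" --pt "0 -8 0 0" --pt "0 -10 0 0" --pt "0 -12 0 0" --pt "0 -14 0 0" --pt "0 -16 0 0" --pt "0 -18 0 0" --pt "0 -19 0 0" --pt "0 -20 0 0"

```text
time: 15.37
tool_pos: [545.8, -48.4, 40.9]
tcp_rot: [2.535, 1.562, 2.555]
contact_force: [0.4, 3.7, -1.7]
grip_width: 28.1
```

>>> carry_out --pt "0 -0.5 0 0" --pt "0 -1 0 0" --pt "0 -1.5 0 0" --pt "0 -2 0 0"

```text
time: 15.7
tool_pos: [545.8, -50.4, 40.9]
tcp_rot: [2.532, 1.562, 2.552]
contact_force: [0.6, 4.2, -1.4]
grip_width: 27.5
```

>>> carry_out --pt "0 -0.5 0 0" --pt "0 -1 0 0" --pt "0 -1 0 0"

```text
time: 15.95
tool_pos: [545.8, -51.5, 40.9]
tcp_rot: [2.543, 1.562, 2.562]
contact_force: [0.2, 4.6, -1.6]
grip_width: 28.0
```

>>> carry_out --pt "0 -0.5 0 0" --pt "0 -1 0 0" --pt "0 -1 0 0"

```text
time: 16.2
tool_pos: [545.8, -52.2, 40.9]
tcp_rot: [2.498, 1.562, 2.518]
contact_force: [-0.2, 5.2, -2.3]
grip_width: 27.9
```

>>> carry_out --pt "0 -0.5 0 0" --pt "0 -1 0 0" --pt "0 -1 0 0"

```text
time: 16.45
tool_pos: [545.7, -52.4, 40.7]
tcp_rot: [2.413, 1.561, 2.433]
contact_force: [1.3, 8.1, -2.4]
grip_width: 27.8
```

>>> carry_out --pt "0 -0.4 0 0" --pt "0 -0.8 0 0" --pt "0 -0.8 0 0"

```text
time: 16.7
tool_pos: [545.6, -52.4, 40.5]
tcp_rot: [2.339, 1.56, 2.359]
contact_force: [0.6, 7.3, -1.6]
grip_width: 27.9
```

>>> carry_out --pt "0 -0.7 0.3 0" --pt "0 -1.5 0.3 0" --pt "0 -1.5 0.3 0"

```text
time: 16.95
tool_pos: [545.4, -52.6, 40.5]
tcp_rot: [2.263, 1.558, 2.283]
contact_force: [2.2, 9.7, -3.2]
grip_width: 27.7
```

>>> carry_out --pt "0.2 -1.6 0.4 0" --pt "0.2 -2.0 0.4 0" --pt "0.2 -2.3 0.4 0"

```text
time: 17.2
tool_pos: [545.3, -52.8, 40.4]
tcp_rot: [2.184, 1.555, 2.203]
contact_force: [2.0, 13.3, -4.0]
grip_width: 27.8
```

>>> carry_out --pt "0.3 -2.3 0.5 0" --pt "0.3 -2.3 0.5 0" --pt "0.3 -2.3 0.5 0" --pt "0.3 -2.3 0.5 0"

```text
time: 17.53
tool_pos: [545.2, -52.7, 40.4]
tcp_rot: [2.126, 1.552, 2.145]
contact_force: [2.2, 14.1, -4.1]
grip_width: 27.9
```

>>> carry_out --pt "0.4 -2.4 0.5 0" --pt "0.4 -2.4 0.5 0" --pt "0.4 -2.4 0.5 0" --pt "0.4 -2.4 0.5 0" --pt "0.4 -2.4 0.5 0" --pt "0.4 -2.4 0.5 0" --pt "0.4 -2.4 0.5 0" --pt "0.4 -2.4 0.5 0" --pt "0.4 -2.4 0.5 0"

```text
time: 18.28
tool_pos: [545.2, -52.7, 40.3]
tcp_rot: [2.088, 1.548, 2.106]
contact_force: [1.5, 14.0, -3.6]
grip_width: 27.8
```

```bash
python3 - <<'E'
from pose import *
print(o['moment'])
E
```

```text
18.2833 [545.2 -52.7  40.3] [ 1.55 13.96 -3.63] [ 1.9  -0.23 -0.14] 27.835489057825633
jaw 1.0776567913338952 down [-0.0116  0.0195 -0.9997]
[ 1.9038133  -0.22838492 -0.14493989]
```

Held about 14 N on the hook (about 10 N on the stop after 4 N drag) for over 1 s. Now unloading gently and backing the blade off the wall.

>>> carry_out --pt "0.3 -1.8 0.4 0" --pt "0.2 -1.2 0.3 0" --pt "0.1 -0.6 0.2 0" --pt "0 0 0 0" --pt "0 0.6 0 0" --pt "0 1.2 0 0" --pt "0 2 0 0" --pt "0 3 0 0" --pt "0 4 0 0" --pt "0 5 0 0" --pt "0 5 0 0"

```text
time: 19.2
tool_pos: [545.2, -47.7, 40.4]
tcp_rot: [2.086, 1.548, 2.105]
contact_force: [0.1, 0.3, -2.2]
grip_width: 27.6
```

```bash
python3 - <<'E'
from pose import *
E
```

```text
19.2 [545.2 -47.7  40.4] [ 0.15  0.27 -2.18] [-0.12  0.07 -0.04] 27.626495213571058
jaw 1.0774551168201119 down [-0.0114  0.0193 -0.9997]
```

>>> carry_out --pt "0 0 3 0" --pt "0 0 8 0" --pt "0 0 15 0" --pt "0 0 22 0" --pt "0 0 29 0" --pt "0 0 36 0" --pt "0 0 41 0" --pt "0 0 45 0" --pt "0 0 45 0" --pt "0 -4 45 0" --pt "0 -12 45 0" --pt "0 -24 45 0" --pt "0 -38 45 0" --pt "0 -54 45 0" --pt "0 -70 45 0" --pt "0 -86 45 0" --pt "0 -100 45 0" --pt "0 -108 45 0" --pt "0 -110 45 0" --pt "0 -110 45 0"

```text
time: 20.87
tool_pos: [545.0, -158.5, 85.2]
tcp_rot: [2.091, 1.548, 2.108]
contact_force: [0.9, 0.4, -2.1]
grip_width: 27.9
```

```bash
python3 - <<'E'
from pose import *
b=shot("top","t7.png"); s=shot("scene","s7.png")
c1=cv2.resize(b[140:260,170:320],(500,400),interpolation=cv2.INTER_CUBIC)
c2=cv2.resize(s[120:260,260:390],(300,323),interpolation=cv2.INTER_CUBIC)
c2=cv2.copyMakeBorder(c2,0,77,0,0,cv2.BORDER_CONSTANT)
cv2.imwrite('pics/c10.png',np.hstack([c1,c2])[:,:,::-1])
E
```

```text
20.8667 [ 545.  -158.5   85.2] [ 0.87  0.37 -2.05] [-0.07  0.05 -0.06] 27.89967375745657
jaw 0.99889686986413 down [-0.0117  0.0196 -0.9997]
```

No more pictures can be viewed, so I'm continuing numerically. Carrying the hook back to its old place.

>>> carry_out --pt "-5 -6 0 0.5" --pt "-12 -15 0 1.5" --pt "-21 -27 0 3" --pt "-31 -41 0 4.5" --pt "-42 -55 0 6" --pt "-52 -69 0 7.5" --pt "-60 -80 0 8" --pt "-63 -84 0 8" --pt "-63 -84 0 8" --pt "-63 -84 -6 8" --pt "-63 -84 -16 8" --pt "-63 -84 -28 8" --pt "-63 -84 -41 8" --pt "-63 -84 -54 8" --pt "-63 -84 -66 8" --pt "-63 -84 -76 8" --pt "-63 -84 -84 8" --pt "-63 -84 -90 8" --pt "-63 -84 -94 8" --pt "-63 -84 -94 8"

```text
time: 22.63
tool_pos: [481.8, -240.9, -9.5]
tcp_rot: [2.103, 1.547, 2.261]
contact_force: [0.2, -1.0, -0.5]
grip_width: 27.6
```

```bash
python3 - <<'E'
from pose import *
E
```

```text
22.6333 [ 481.8 -240.9   -9.5] [ 0.19 -1.03 -0.47] [-0.15  0.01 -0.01] 27.575978752476583
jaw 9.097351455144064 down [-0.0154  0.0187 -0.9997]
```

>>> carry_out --pt "0 0 -1 0" --pt "0 0 -2 0" --pt "0 0 -3 0" --pt "0 0 -4 0" --pt "0 0 -4 0"

```text
time: 23.05
tool_pos: [481.8, -241.0, -13.4]
tcp_rot: [2.099, 1.547, 2.258]
contact_force: [0.7, 1.8, -1.2]
grip_width: 28.1
```

>>> carry_out --pt "0 0 -1 0" --pt "0 0 -2 0" --pt "0 0 -2 0" --pt "0 0 -2 0"

```text
time: 23.38
tool_pos: [481.8, -241.0, -15.4]
tcp_rot: [2.101, 1.547, 2.26]
contact_force: [0.8, -0.4, -2.0]
grip_width: 27.8
```

>>> carry_out --pt "0 0 -0.5 0" --pt "0 0 -1 0" --pt "0 0 -1.5 0" --pt "0 0 -1.5 0"

```text
time: 23.72
tool_pos: [481.7, -240.9, -17.1]
tcp_rot: [2.104, 1.547, 2.263]
contact_force: [0.7, 0.5, -2.0]
grip_width: 27.9
```

>>> carry_out --pt "0 0 -0.5 0" --pt "0 0 -1 0" --pt "0 0 -1 0"

```text
time: 23.97
tool_pos: [481.8, -240.9, -17.8]
tcp_rot: [2.099, 1.547, 2.258]
contact_force: [-1.7, 0.2, 1.3]
grip_width: 28.1
```

Touching the mat (Fz -2 → +1.3). Releasing and rising.

>>> carry_out --hand 80 --pt "0 0 0 0" --pt "0 0 0 0" --pt "0 0 0 0" --pt "0 0 0 0" --pt "0 0 0 0" --pt "0 0 0 0" --pt "0 0 0 0" --pt "0 0 0 0" --pt "0 0 0 0" --pt "0 0 0 0"

```text
time: 24.8
tool_pos: [481.8, -240.9, -17.8]
tcp_rot: [2.1, 1.547, 2.259]
contact_force: [-0.2, -0.2, -0.1]
grip_width: 79.9
```

>>> carry_out --pt "0 0 3 0" --pt "0 0 9 0" --pt "0 0 18 0" --pt "0 0 30 0" --pt "0 0 45 0" --pt "0 0 62 0" --pt "0 0 80 0" --pt "0 0 100 0" --pt "0 -10 120 0" --pt "-10 -20 140 0" --pt "-20 -35 155 0" --pt "-30 -50 160 0" --pt "-30 -50 160 0"

```text
time: 25.88
tool_pos: [451.3, -293.8, 145.0]
tcp_rot: [2.116, 1.552, 2.272]
contact_force: [0.2, 0.1, -0.4]
grip_width: 79.7
```

```bash
python3 - <<'E'
from pose import *
b=shot("top","t8.png").astype(int); b0=cv2.imread('pics/t0.png')[:,:,::-1].astype(int)
hs=cv2.cvtColor(b.astype(np.uint8),cv2.COLOR_RGB2HSV).astype(int)
# steel (low saturation) inside mat region
def ang(P):
    c=P.mean(0); w,v=np.linalg.eigh(np.cov((P-c).T)); d=v[:,-1]; d=d*np.sign(d[1]); return c,np.degrees(np.arctan2(d[1],d[0]))
for nm,im in(('start',b0),('now',b)):
    h=cv2.cvtColor(im.astype(np.uint8),cv2.COLOR_RGB2HSV)
    m=np.zeros(h.shape[:2],np.uint8); m[205:250,352:425]=(h[205:250,352:425,1]<60)&(h[205:250,352:425,2]>90)
    n,l,s,c=cv2.connectedComponentsWithStats(m); i=1+np.argmax(s[1:,4]); ys,xs=np.where(l==i)
    P=ray("top",np.c_[xs,ys],38)[:,:2]; sh=P[xs>s[i,0]+8]
    print(nm,s[i],'blade end',P[xs<=s[i,0]+3].mean(0).round(1),'shaft',[np.round(q,1) for q in ang(sh)])
# pixel rows across carton front: dump values along image rows between wires
for y in(185,208,215,235): print(y,[(x,*b[y,x]) for x in range(266,292,1)])
d=np.abs(b-b0).sum(2)>90; d[:, :]=d
n,l,s,c=cv2.connectedComponentsWithStats(d.astype(np.uint8))
for i in range(1,n):
    if s[i,4]>25: print('diff',s[i],c[i].round())
E
```

```text
25.8833 [ 451.3 -293.8  145. ] [ 0.18  0.06 -0.41] [-0.1   0.06 -0.02] 79.71198021446722
jaw 8.980988748453298 down [-0.0123  0.0145 -0.9998]
start [354 223  71  21 329] blade end [449.2 -33.4] shaft [array([ 463.6, -131.8]), np.float64(99.2)]
now [353 222  72  22 301] blade end [451.1 -31.2] shaft [array([ 464.3, -128.9]), np.float64(99.0)]
185 [(266, np.int64(122), np.int64(93), np.int64(64)), (267, np.int64(104), np.int64(79), np.int64(56)), (268, np.int64(94), np.int64(73), np.int64(51)), (269, np.int64(95), np.int64(72), np.int64(51)), (270, np.int64(94), np.int64(73), np.int64(52)), (271, np.int64(94), np.int64(73), np.int64(51)), (272, np.int64(95), np.int64(73), np.int64(52)), (273, np.int64(94), np.int64(74), np.int64(56)), (274, np.int64(90), np.int64(77), np.int64(68)), (275, np.int64(84), np.int64(79), np.int64(78)), (276, np.int64(81), np.int64(78), np.int64(79)), (277, np.int64(86), np.int64(78), np.int64(75)), (278, np.int64(91), np.int64(76), np.int64(62)), (279, np.int64(98), np.int64(76), np.int64(55)), (280, np.int64(113), np.int64(86), np.int64(58)), (281, np.int6
[... 5135 characters left out ...]
 133] [266. 212.]
diff [194 215  16   5  51] [201. 217.]
diff [218 214   8  11  34] [222. 219.]
diff [248 227  25   9 158] [261. 231.]
diff [378 226  33   9 122] [394. 230.]
diff [177 230  37  12 332] [193. 235.]
diff [381 238  24  16 111] [391. 244.]
diff [512 241  17   8  84] [520. 244.]
diff [  141   244   275   156 14368] [282. 342.]
diff [557 258  11  17 109] [562. 265.]
diff [547 278   8  11  35] [550. 283.]
diff [ 513  282   50   68 1258] [537. 316.]
diff [563 282   5  15  50] [565. 289.]
diff [  30  303  125   97 6846] [ 89. 354.]
diff [  0 324  26  49 215] [ 13. 350.]
diff [104 358   7  14  38] [107. 364.]
diff [307 376  33  23 337] [322. 386.]
diff [352 381  20  17  66] [363. 388.]
```

```bash
python3 - <<'E'
from h import *
print('lip',ray("top",[(283.6,185),(283.6,208),(283.7,215)],85).round(1).tolist(), get_obs()['contact_force'])
print(close_job())
E
```

```text
lip [[573.2, 148.7, 85.0], [515.6, 148.1, 85.0], [498.2, 147.7, 85.0]] [-0.32013564  1.15666613 -0.20884064]
the job is handed in; nothing more can be done
None
```

The job is done and handed in at about 26 s. I picked up the pull hook and dropped its blade behind the carton's lip. I drew the carton onto the stop, unhooked, and laid the hook back on the mat.

**Pull:** The drag was about 4 N. I then held about 14 N on the hook for about 1 s, which I take to be about 10 N on the stop after the drag. The highest reading on the hook was 14.1 N. The arm tilted about 1° nose-up under this load, so the hook was very nearly flat rather than exactly flat.

**Last checks, measured from the final top picture:**
- **Carton:** The lip's outer face is at y ≈ 148 (148.7 to 147.7 along the lip). The stop face was measured at 146–151, so the carton is against it and square to the rack within about 1°.
- **Pull hook:** It is within about 3 mm and 0.2° of where it started on the mat. That it lies flat is inferred from the touch-down force and the release.
- **Bystanders:** I saw no picture change at the bobbin or the cone. I did not check the other bystanders one by one.

**What failed or disagreed:**
- **First grasp:** The real fingertips sit about 29 mm short of the stated TCP, so the first grasp closed on top of the handle, pressing about 14 N, and lifted nothing. I corrected the height and the second grasp held.
- **Last picture:** The picture limit was reached, so my final visual check was refused. The closing checks are numbers from the image, not a view.

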